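# Slide the seed tier onto its drip stand

## Robot

A 6-joint arm with a two-finger parallel gripper is mounted at the origin on the work surface. World frame = base frame: x ahead of the robot, y to its left, z up, the work surface at z = 0. Lengths are in mm, angles in rad, forces in N, time in s.
With the tool pointing down it reaches from about 375 to 825 mm from the base axis. Payload 5.5 kg.
Tool frame: the origin (TCP) lies between the finger pads; the fingertips stand 19 mm ahead of it and the grasp point (between the pads) is the TCP; z points along the fingers, y is the line along which they close (so a half turn about z gives the same grasp; the last joint's range is limited). The gripper opens to 85 mm and grips with 20 to 120 N. Pads are 22 mm wide; open, the fingers measure 114 mm over their backs; the gripper's body (76 mm by 85 mm) begins 54 mm behind the grasp point. The pads swing forward as they close: fully open they stand 13 mm farther back than shut.
Start: joints at [1.265, 0.314, -0.047, 1.21, 0, 1.571], TCP at [180.63, 572.16, 250.299] pointing down, gripper open.
Joint ranges: [-2.67, 2.67], [-0.69, 1.73], [-1.03, 1.25], [-2.08, 2.16], [-1.42, 1.45], [-3.14, 3.14]. Speed limits (rad/s): [2.39, 2.39, 3.01, 3.14, 3.14, 3.14].

## Interface

Orientations are given as a 3x3 rotation matrix whose columns are the frame's x, y, z axes.
In Python, from cell import get_obs, get_image, get_calibration, hand_in gives the robot as it stands. The module is installed in compiled form; this text tells all that it offers.
- The arm moves only by the tool drive_tool, never from a script. Its argument "plan" is one flat list of numbers, 7 for each row, row after row: the opening, from 0 (shut) to 1 (fully open), then the shift along the tool's x, y, z normalised to -1 to 1, where 1 is 20 mm, then the turn, a rotation vector about the tool's x, y, z normalised to -1 to 1, where 1 is 45 degrees. In form: [fingers, tx, ty, tz, rx, ry, rz, fingers, tx, ty, tz, rx, ry, rz, ...]. A call has 1 to 20 rows; each row shifts and turns the commanded pose from where the row before left it, along the tool's axes as they then stand; what a row does not reach is not made up. A row lasts 1/12 s, in which the tool goes at most 41.7 mm and 7.16 degrees, less where a joint would pass 70% of its speed; a pose out of reach is approached as far as the arm can. A call with a number of a shift or a turn outside -1 to 1 is refused whole. A call with a gripper value outside its range is refused whole. The fingers move at their own pace and stop on an object; the grip force is fixed at half the most. Time passes only in rows, so rows that do not move let the fingers close. It gives the time, the measured TCP pose, the force, the opening and the grip force at its end, in the units of the state.
- get_obs(): the state, without advancing time (a new reading comes with each control period).
- get_image(name): name is "side" or "top"; returns the picture (384x512x3 uint8, blue, green, red); there is no depth.
- get_calibration(name): a dict with "K" (3x3 intrinsics, pixels), "position" and "attitude" of the camera in the world. Camera axes: x right, y down, z forward; pixel columns grow to the right and rows downward; lengths in mm; the calibration is good to about 2 mm. A picture is of the moment at which its call begins. get_calibration takes no time and is no camera call.
- hand_in(): hands the job in; it is judged then, once.
The state is a dict: "t": time; "joints": joint angles; "joint_velocities": joint speeds; "joint_torque": joint torques, N m; "tool_pos": TCP position; "tool_rot": TCP orientation; "wrist_force": force on the tool from outside, world axes, zero at the start; "moment": the same for the moment, N m; "finger_gap": finger opening in mm; "grasp_force": force on a finger pad.
Only numpy, scipy, OpenCV 4.12 (cv2) and the standard library are available. Lean on these libraries where they do the work, as an engineer would, in place of code of your own. Each camera call takes 0.05 s, during which the arm holds its last target. There are 200 camera calls.

## Task

Slide the green seed-tier level off the wooden filling board and across the gap onto the narrow white drip stand, without lifting or tipping it. Leave it resting flat and square on the stand alone, centred across the slat, clear of the board and not overhanging the slat's ends. Leave everything else on the shelf where it is.

Things in the scene. Friction and masses are not known exactly. Their poses are not given: they have to be found in the camera images.
- tray: One green plastic level of the seed tier: open tray 130 (x) by 150 (y) by 50 (z) mm, upright walls 4 mm thick, divided into 2 by 3 cells, 0.25 to 0.5 kg. Starts on the board. Origin: centre of its underside, z up. Seen from above it looks the same after a half turn.
- board: Fixed pale wooden filling board on two battens, 190 (x) by 200 (y) mm, top 45 mm above the shelf. Origin: centre of its underside at shelf height. Its y axis runs across the gap, through the stand's centre; the stand is on its +y or its -y side.
- stand: Fixed white drip stand: a slat 200 (x, length) by 56 (y, width) mm on two end legs, top 42 mm above the shelf (3 mm lower than the board). Origin: under the slat's centre at shelf height. Parallel to the board; centres 190 mm apart along y, so the gap between board edge and slat edge is 62 mm.
- saucer: Small terracotta saucer, 84 mm across, 18 mm high, loose on the shelf under the slat to catch drips. Origin: centre of its underside.
- tiers: Two spare green levels stacked, 130 (x) by 150 (y) by 100 (z) mm, loose at the left of the shelf. Origin: centre of the underside.
- clipbox: Black plastic box with steel spring clip, 104 (x) by 164 (y) by 63 (z) mm, loose at the right. Origin: centre of the underside.
- funnel: Aluminium funnel standing mouth down, 112 mm across, 115 mm high, loose at the back. Origin: centre of the underside.
- screwdriver: Steel screwdriver 200 mm long lying on the shelf off to the right, along its own x axis. Origin: underside near its middle.

How it is judged:
By the outcome, as a careful person would: the job done as asked, in the order asked, and still so for the second after the job is handed in, with the robot touching nothing.
It also fails if it takes over 40 s, if anything falls off the work surface, if the arm or the gripper's body presses on something with over 40 N, if the wrist force passes 120 N, or if a joint passes its speed limit or range.

## Working session

There is one attempt and no reset: what is moved stays moved. The work goes in short steps, Python scripts to look and compute and a tool call to move; the robot and the scene stay as the last step left them, time stands still between calls to the robot, and variables do not carry over. Pictures are saved under pics/ and viewed, at most 10 in all, crops included, and the job is handed in when it is done.

Besides the shell and the picture viewer there is one more tool, called after ">>>" by a JSON object that holds its "name" and its "arguments". drive_tool: Moves the arm, as the interface text tells. Its arguments: {"type":"object","properties":{"plan":{"type":"array","items":{"type":"number","minimum":-1,"maximum":1}}},"required":["plan"]}

```bash
mkdir -p pics; python3 - <<'E'
from cell import *
import cv2
for n in("top","side"):
    cv2.imwrite(f"pics/{n}0.png",get_image(n)); c=get_calibration(n); print(n,c)
o=get_obs();print(o["t"],o["tool_pos"],o["tool_rot"],o["finger_gap"])
E
```

```text
top {'K': array([[419.96680589,   0.        , 259.72778097],
       [  0.        , 419.96680589, 187.44643816],
       [  0.        ,   0.        ,   1.        ]]), 'position': array([ 480.28881734,   19.96169366, 1335.01047727]), 'attitude': array([[-0.02141786, -0.9952723 ,  0.09473295],
       [-0.99965284,  0.01986464, -0.01730866],
       [ 0.01534499, -0.09507078, -0.99535224]])}
side {'K': array([[370.13378619,   0.        , 256.14410089],
       [  0.        , 370.13378619, 192.50172398],
       [  0.        ,   0.        ,   1.        ]]), 'position': array([555.35752327, 726.86872007, 964.01722722]), 'attitude': array([[-0.99653435, -0.07460024,  0.03679809],
       [-0.08173   ,  0.79581316, -0.60000136],
       [ 0.01547584, -0.60092947, -0.79915222]])}
0.1 [180.47995311 571.70114339 249.50748527] [[-9.53590863e-01  3.01105007e-01 -4.90837844e-04]
 [ 3.01105406e-01  9.53589746e-01 -1.46007090e-03]
 [ 2.84232766e-05 -1.54010419e-03 -9.99998814e-01]] 85.51376052137773
```

View pics/top0.png

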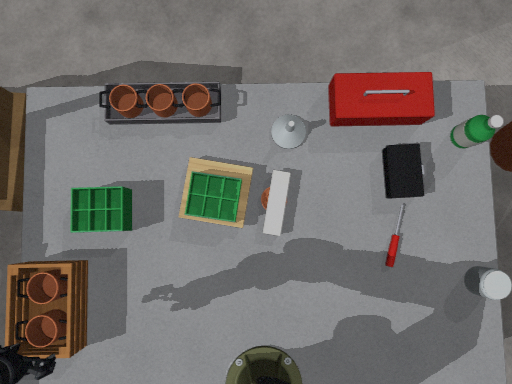

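View pics/side0.png

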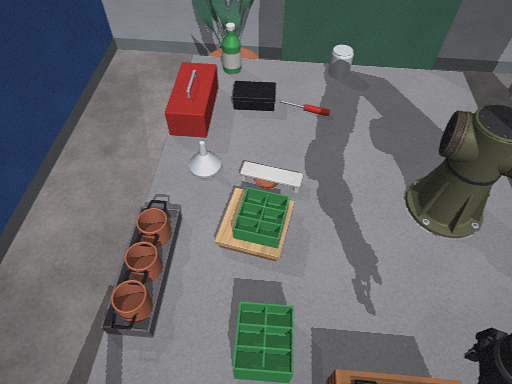

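The top view shows the tray at about (214,196) on the board at (216,193). The stand is to its right at (277,203), with the saucer under it. I'll enlarge this area.

```bash
cat > h.py <<'E'
import numpy as np
from cell import *
def px(name,u,v,z):
    c=get_calibration(name);d=c["attitude"]@np.linalg.solve(c["K"],[u,v,1.]);p=c["position"]
    return (p+d*(z-p[2])/d[2])[:2]
def proj(name,P):
    c=get_calibration(name);q=(np.atleast_2d(P)-c["position"])@c["attitude"]@c["K"].T
    return q[:,:2]/q[:,2:]
E
python3 - <<'E'
import cv2
a=cv2.imread("pics/top0.png")[145:245,170:300]
cv2.imwrite("pics/topc.png",cv2.resize(a,None,fx=6,fy=6,interpolation=cv2.INTER_CUBIC))
E
```

```text
(no output)
```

View pics/topc.png

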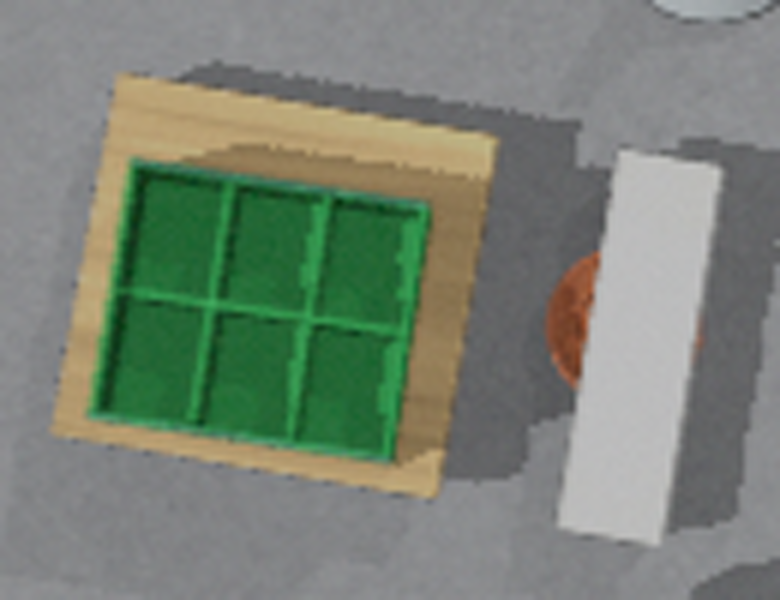

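The crop gives the top corners of all three:
- Board: (118,73), (498,135), (438,497), (52,433)
- Slat: (618,149), (721,167), (660,546), (558,528)
- Tray rim: (133,160), (430,203), (392,460), (90,415)

```bash
python3 - <<'E'
from h import *
C={"board":([(118,73),(498,135),(438,497),(52,433)],45),"stand":([(618,149),(721,167),(660,546),(558,528)],42),"tray":([(133,160),(430,203),(392,460),(90,415)],95)}
for k,(c,z) in C.items():
    P=np.array([px("top",170+(x+.5)/6-.5,145+(y+.5)/6-.5,z) for x,y in c])
    e=np.roll(P,-1,0)-P; v=(P[2]+P[3]-P[0]-P[1])  # toward robot (-board x)
    w=P[1]+P[2]-P[0]-P[3]   # toward stand
    print(k,P.mean(0).round(1),np.linalg.norm(e,axis=1).round(1),"ang w",np.degrees(np.arctan2(w[1],w[0])).round(2),"ang v",np.degrees(np.arctan2(v[1],v[0])).round(2))
E
```

```text
board [592.3 133.3] [198.9 188.6 199.3 188.1] ang w -100.53 ang v 169.48
stand [556.4 -52.2] [ 54.1 197.7  52.9 197.6] ang w -101.15 ang v 169.5
tray [575.5 136.6] [148.5 128.1 149.6 127.5] ang w -99.54 ang v 170.41
```

>>> {"name": "drive_tool", "arguments": {"plan": [0.5, -0.9, -0.53, 0, 0, 0, 0, 0.5, -0.9, -0.53, 0, 0, 0, 0, 0.5, -0.9, -0.53, 0, 0, 0, 0, 0.5, -0.9, -0.53, 0, 0, 0, 0, 0.5, -0.9, -0.53, 0, 0, 0, 0, 0.5, -0.9, -0.53, 0, 0, 0, 0, 0.5, -0.9, -0.53, 0, 0, 0, 0, 0.5, -0.9, -0.53, 0, 0, 0, 0, 0.5, -0.9, -0.53, 0, 0, 0, 0, 0.5, -0.9, -0.53, 0, 0, 0, 0, 0.5, -0.9, -0.53, 0, 0, 0, 0, 0.5, -0.9, -0.53, 0, 0, 0, 0, 0.5, -0.9, -0.53, 0, 0, 0, 0, 0.5, -0.9, -0.53, 0, 0, 0, 0, 0.5, -0.9, -0.53, 0, 0, 0, 0, 0.5, -0.9, -0.53, 0, 0, 0, 0, 0.5, -0.9, -0.53, 0, 0, 0, 0, 0.5, -0.9, -0.53, 0, 0, 0, 0, 0.5, -0.9, -0.53, 0, 0, 0, 0, 0.5, -0.9, -0.53, 0, 0, 0, 0]}}

```text
t: 1.77
tool_pos: [460.5, 260.6, 249.9]
tool_rot: [[-0.954, 0.301, -0.001], [0.301, 0.954, -0.0], [0.001, -0.001, -1.0]]
wrist_force: [1.2, -0.2, 0.2]
finger_gap: 42.6
grasp_force: 0.0
```

>>> {"name": "drive_tool", "arguments": {"plan": [0.5, 0, 0, 0, 0, 0, 0.15, 0.5, 0, 0, 0, 0, 0, 0.15, 0.5, 0, 0, 0, 0, 0, 0.15, 0.5, 0, 0, 0, 0, 0, 0.15, 0.5, 0, 0, 0, 0, 0, 0.15, 0.5, 0, 0, 0, 0, 0, 0.15, 0.5, 0, 0, 0, 0, 0, 0.15, 0.5, 0, 0, 0, 0, 0, 0.15, 0.5, 0, 0, 0, 0, 0, 0.15, 0.5, 0, 0, 0, 0, 0, 0.15, 0.5, 0, 0, 0, 0, 0, 0.15, 0.5, 0, 0, 0, 0, 0, 0.15, 0.5, 0, 0, 0, 0, 0, 0, 0.5, 0, 0, 0, 0, 0, 0]}}

```text
t: 2.93
tool_pos: [459.9, 261.5, 250.0]
tool_rot: [[0.145, 0.989, -0.001], [0.989, -0.145, -0.0], [-0.0, -0.0, -1.0]]
wrist_force: [-0.7, -0.4, -0.2]
finger_gap: 42.8
grasp_force: 0.0
```

```bash
cat >> h.py <<'E'
def togo(x,y,z,yaw):  # target; yaw of tool y axis in deg -> tool-axis shift (mm), rz (deg)
    o=get_obs();R=o["tool_rot"];d=R.T@(np.array([x,y,z])-o["tool_pos"])
    a=np.degrees(np.arctan2(R[1,1],R[0,1]))
    print("t",o["t"],"pos",o["tool_pos"].round(1),"shift/20",(d/20).round(3),"yaw",a.round(2),"rz/45",-((yaw-a+90)%180-90)/45,"Rz",R[:,2].round(4),"gap",o["finger_gap"].round(1),"F",o["wrist_force"].round(1),o["joints"].round(2))
E
python3 -c "
from h import *
togo(575.5,136.6,120,-9.6)"
```

```text
Traceback (most recent call last):
  File "h.py", line 12, in togo
    print("t",o["t"],"pos",o["tool_pos"].round(1),"shift/20",(d/20).round(3),"yaw",a.round(2),"rz/45",-((yaw-a+90)%180-90)/45,"Rz",R[:,2].round(4),"gap",o["finger_gap"].round(1),"F",o["wrist_force"].round(1),o["joints"].round(2))
                                                                                                                                                         ^^^^^^^^^^^^^^^^^^^^^
AttributeError: 'float' object has no attribute 'round'
```

```bash
sed -i 's/o\["finger_gap"\].round(1)/round(o["finger_gap"],1)/' h.py
python3 -c "
from h import *
togo(575.5,136.6,130,-9.6)"
```

```text
t 2.9333 pos [459.9 261.5 250. ] shift/20 [-5.338  6.626  5.999] yaw -8.34 rz/45 0.028094508701070393 Rz [-5.e-04 -3.e-04 -1.e+00] gap 42.8 F [-0.7 -0.4 -0.2] [ 0.52  0.18 -0.22  1.17 -0.    2.23]
```

>>> {"name": "drive_tool", "arguments": {"plan": [0.5, -0.534, 0.663, 0.6, 0, 0, 0.028, 0.5, -0.534, 0.663, 0.6, 0, 0, 0, 0.5, -0.534, 0.663, 0.6, 0, 0, 0, 0.5, -0.534, 0.663, 0.6, 0, 0, 0, 0.5, -0.534, 0.663, 0.6, 0, 0, 0, 0.5, -0.534, 0.663, 0.6, 0, 0, 0, 0.5, -0.534, 0.663, 0.6, 0, 0, 0, 0.5, -0.534, 0.663, 0.6, 0, 0, 0, 0.5, -0.534, 0.663, 0.6, 0, 0, 0, 0.5, -0.534, 0.663, 0.6, 0, 0, 0, 0.5, 0, 0, 0, 0, 0, 0, 0.5, 0, 0, 0, 0, 0, 0]}}

```text
t: 3.93
tool_pos: [572.4, 133.5, 129.4]
tool_rot: [[0.169, 0.986, -0.002], [0.986, -0.169, -0.0], [-0.001, -0.002, -1.0]]
wrist_force: [-0.4, -0.1, 0.4]
finger_gap: 42.6
grasp_force: 0.0
```

```bash
python3 -c "
from h import *
import cv2
togo(575.5,136.6,78,-9.6)
a=get_image('side')[150:270,190:330]
b=proj('side',[[575.5,136.6,95]]);print(b)
cv2.imwrite('pics/s1.png',cv2.resize(a,None,fx=5,fy=5,interpolation=cv2.INTER_CUBIC))"
```

```text
t 3.9333 pos [572.4 133.5 129.4] shift/20 [0.181 0.131 2.568] yaw -9.74 rz/45 -0.003011230593620932 Rz [-2.1e-03 -2.0e-04 -1.0e+00] gap 42.6 F [-0.4 -0.1  0.4] [ 0.23  0.37 -0.26  0.95  0.    1.97]
[[261.33651997 210.48032529]]
```

View pics/s1.png

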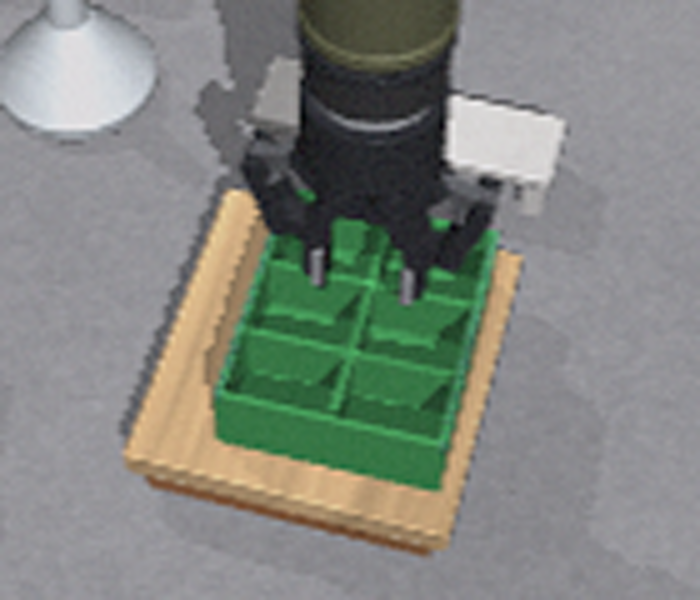

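The fingers straddle the centre divider over the two middle cells, with tips at crop pixels (318,285) and (408,300). I'll correct by 4 mm, go down and close.

>>> {"name": "drive_tool", "arguments": {"plan": [0.5, 0.18, 0.13, 0, 0, 0, 0, 0.5, 0, 0, 0.5, 0, 0, 0, 0.5, 0, 0, 0.5, 0, 0, 0, 0.5, 0, 0, 0.5, 0, 0, 0, 0.5, 0, 0, 0.5, 0, 0, 0, 0.5, 0, 0, 0.5, 0, 0, 0, 0.5, 0, 0, 0, 0, 0, 0, 0.5, 0, 0, 0, 0, 0, 0]}}

```text
t: 4.65
tool_pos: [575.1, 137.0, 79.2]
tool_rot: [[0.17, 0.985, -0.002], [0.985, -0.17, -0.0], [-0.001, -0.002, -1.0]]
wrist_force: [0.6, -0.5, -0.6]
finger_gap: 42.5
grasp_force: 0.0
```

```bash
python3 -c "
from h import *
togo(575.5,136.6,78,-9.6)"
```

```text
t 4.65 pos [575.1 137.   79.2] shift/20 [-0.016  0.021  0.058] yaw -9.78 rz/45 -0.003960057718862231 Rz [-2.2e-03 -5.0e-04 -1.0e+00] gap 42.5 F [ 0.6 -0.5 -0.6] [ 0.23  0.42 -0.31  0.85  0.    1.98]
```

No contact. I'll close on the divider.

>>> {"name": "drive_tool", "arguments": {"plan": [0.35, 0, 0, 0, 0, 0, 0, 0.25, 0, 0, 0, 0, 0, 0, 0.15, 0, 0, 0, 0, 0, 0, 0.1, 0, 0, 0, 0, 0, 0, 0.05, 0, 0, 0, 0, 0, 0, 0, 0, 0, 0, 0, 0, 0, 0, 0, 0, 0, 0, 0, 0, 0, 0, 0, 0, 0, 0, 0, 0, 0, 0, 0, 0, 0, 0]}}

```text
t: 5.4
tool_pos: [575.5, 137.4, 80.7]
tool_rot: [[0.17, 0.986, -0.001], [0.986, -0.17, 0.0], [0.0, -0.001, -1.0]]
wrist_force: [-4.9, 0.2, 6.3]
finger_gap: 3.2
grasp_force: 60.6
```

```bash
python3 -c "
from h import *
o=get_obs();print(o['grasp_force'],o['finger_gap'],o['moment'])
# board-frame: keep TCP-to-tray offset (0 assumed); target stand centre, yaw -10.6
togo(557,-53,79.2,-10.6)"
```

```text
60.55461287498474 3.1840969132386867 [0.1517915  0.96406185 0.04961459]
t 5.4 pos [575.5 137.4  80.7] shift/20 [-9.539  0.705  0.073] yaw -9.77 rz/45 0.018474523090644842 Rz [-8.e-04  5.e-04 -1.e+00] gap 3.2 F [-4.9  0.2  6.3] [ 0.23  0.42 -0.31  0.85  0.    1.98]
```

Gripped at 3.2 mm and 60 N, with about 6 N pressing down. Now I'll slide it most of the way.

>>> {"name": "drive_tool", "arguments": {"plan": [0, -0.2, 0.02, -0.03, 0, 0, 0, 0, -0.4, 0.03, 0, 0, 0, 0.003, 0, -0.45, 0.035, 0, 0, 0, 0.003, 0, -0.45, 0.035, 0, 0, 0, 0.003, 0, -0.45, 0.035, 0, 0, 0, 0.003, 0, -0.45, 0.035, 0, 0, 0, 0.003, 0, -0.45, 0.035, 0, 0, 0, 0.003, 0, -0.45, 0.035, 0, 0, 0, 0, 0, -0.45, 0.035, 0, 0, 0, 0, 0, 0, 0, 0, 0, 0, 0]}}

```text
t: 6.23
tool_pos: [568.2, 60.2, 80.8]
tool_rot: [[0.186, 0.983, -0.0], [0.983, -0.186, -0.001], [-0.001, -0.0, -1.0]]
wrist_force: [-0.4, -1.4, -3.1]
finger_gap: 3.0
grasp_force: 59.3
```

```bash
python3 -c "
from h import *
o=get_obs();print(o['grasp_force'],o['finger_gap'],o['moment'])
togo(557,-52.2,80.7,-10.6)"
```

```text
59.273836612701416 3.025643795203129 [-0.03259728  0.04088012  0.00170933]
t 6.2333 pos [568.2  60.2  80.8] shift/20 [-5.624  0.494  0.015] yaw -10.7 rz/45 -0.002302606543264258 Rz [-5.0e-04 -1.4e-03 -1.0e+00] gap 3.0 F [-0.4 -1.4 -3.1] [ 0.11  0.38 -0.36  0.83 -0.    1.86]
```

Wrist Fz is -3 N, so the gripper is carrying part of the tray's weight. I'll press down slightly and go on.

>>> {"name": "drive_tool", "arguments": {"plan": [0, -0.2, 0.02, 0.04, 0, 0, 0, 0, -0.4, 0.035, 0, 0, 0, 0, 0, -0.45, 0.04, 0, 0, 0, 0, 0, -0.45, 0.04, 0, 0, 0, 0, 0, -0.45, 0.04, 0, 0, 0, 0, 0, -0.45, 0.04, 0, 0, 0, 0, 0, -0.45, 0.04, 0, 0, 0, 0, 0, -0.45, 0.04, 0, 0, 0, 0, 0, -0.45, 0.04, 0, 0, 0, 0, 0, -0.45, 0.04, 0, 0, 0, 0, 0, -0.4, 0.035, 0, 0, 0, 0, 0, 0, 0, 0, 0, 0, 0]}}

```text
t: 7.23
tool_pos: [559.4, -31.9, 80.1]
tool_rot: [[0.186, 0.983, -0.0], [0.983, -0.186, -0.002], [-0.002, 0.0, -1.0]]
wrist_force: [-1.0, -1.6, 6.0]
finger_gap: 2.8
grasp_force: 60.6
```

```bash
python3 -c "
from h import *
o=get_obs();print(o['grasp_force'],o['finger_gap'],o['moment'])
togo(557,-52.2,80.7,-10.6)"
```

```text
60.60218811035156 2.7672085333428873 [0.22911627 0.16667333 0.11718088]
t 7.2333 pos [559.4 -31.9  80.1] shift/20 [-1.019  0.071 -0.026] yaw -10.7 rz/45 -0.0021600459287270724 Rz [-4.0e-04 -2.2e-03 -1.0e+00] gap 2.8 F [-1.  -1.6  6. ] [-0.06  0.37 -0.39  0.82 -0.    1.7 ]
```

>>> {"name": "drive_tool", "arguments": {"plan": [0, -0.17, 0.012, 0, 0, 0, 0, 0, -0.17, 0.012, 0, 0, 0, 0, 0, -0.17, 0.012, 0, 0, 0, 0, 0, -0.17, 0.012, 0, 0, 0, 0, 0, -0.17, 0.012, 0, 0, 0, 0, 0, -0.17, 0.012, 0, 0, 0, 0, 0, 0, 0, 0, 0, 0, 0, 0, 0, 0, 0, 0, 0, 0]}}

```text
t: 7.9
tool_pos: [557.0, -50.3, 79.7]
tool_rot: [[0.184, 0.983, -0.001], [0.983, -0.184, -0.0], [-0.001, -0.001, -1.0]]
wrist_force: [-0.3, -0.0, -2.9]
finger_gap: 2.7
grasp_force: 59.1
```

```bash
python3 - <<'E'
from h import *
import cv2
togo(557,-52.2,77,-10.6)
cv2.imwrite('pics/t2.png',cv2.resize(get_image('top')[145:245,170:300],None,fx=6,fy=6,interpolation=cv2.INTER_CUBIC))
E
```

```text
t 7.9 pos [557.  -50.3  79.7] shift/20 [-0.092  0.016  0.137] yaw -10.62 rz/45 -0.0004770476136807626 Rz [-8.e-04 -4.e-04 -1.e+00] gap 2.7 F [-0.3 -0.  -2.9] [-0.09  0.37 -0.39  0.82 -0.    1.67]
```

View pics/t2.png

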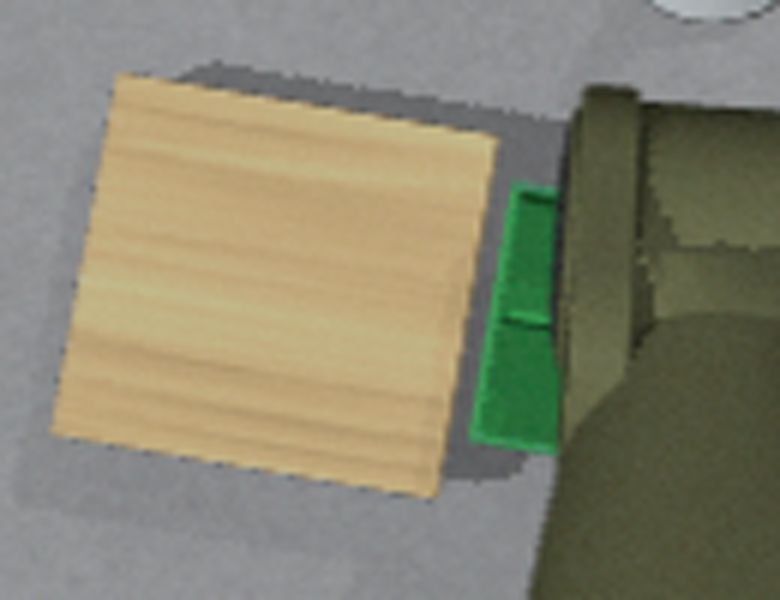

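The tray is clear of the board and parallel to it. Its trailing rim corners are at (515,183) and (473,441).

```bash
python3 - <<'E'
from h import *
P=np.array([px("top",170+(x+.5)/6-.5,145+(y+.5)/6-.5,94) for x,y in((513,183),(471,441))])
e=P[1]-P[0];n=e/np.linalg.norm(e);w=np.array([-n[1],n[0]])
print(P,np.linalg.norm(e),"ang",np.degrees(np.arctan2(e[1],e[0])),"centre",P.mean(0)+75*w)
E
```

```text
[[635.63830409  11.41321905]
 [508.40944741  34.63768527]] 129.33119423826955 ang 169.65507666471828 centre [558.55585687 -50.75538863]
```

>>> {"name": "drive_tool", "arguments": {"plan": [0, -0.1, 0, 0, 0, 0, 0, 0, 0, 0, 0.05, 0, 0, 0, 0, 0, 0, 0.05, 0, 0, 0, 0, 0, 0, 0.04, 0, 0, 0, 0, 0, 0, 0, 0, 0, 0]}}

```text
t: 8.37
tool_pos: [557.1, -51.9, 77.7]
tool_rot: [[0.184, 0.983, 0.0], [0.983, -0.184, -0.0], [-0.0, 0.0, -1.0]]
wrist_force: [-0.9, -0.6, 1.8]
finger_gap: 2.8
grasp_force: 59.8
```

>>> {"name": "drive_tool", "arguments": {"plan": [0, 0, 0, 0.03, 0, 0, 0, 0, 0, 0, 0, 0, 0, 0]}}

```text
t: 8.53
tool_pos: [557.1, -51.9, 77.7]
tool_rot: [[0.184, 0.983, 0.0], [0.983, -0.184, -0.0], [-0.0, 0.0, -1.0]]
wrist_force: [-4.0, 0.6, 7.5]
finger_gap: 3.1
grasp_force: 60.9
```

It is resting on the slat: the force turned upward and z has stopped changing. Release gently, then go up.

>>> {"name": "drive_tool", "arguments": {"plan": [0.1, 0, 0, 0, 0, 0, 0, 0.15, 0, 0, 0, 0, 0, 0, 0.25, 0, 0, 0, 0, 0, 0, 0.35, 0, 0, 0, 0, 0, 0, 0.35, 0, 0, 0, 0, 0, 0, 0.35, 0, 0, 0, 0, 0, 0]}}

```text
t: 9.03
tool_pos: [557.1, -51.9, 76.6]
tool_rot: [[0.184, 0.983, -0.0], [0.983, -0.184, 0.0], [0.0, -0.0, -1.0]]
wrist_force: [0.2, 0.2, 0.3]
finger_gap: 29.9
grasp_force: 0.0
```

>>> {"name": "drive_tool", "arguments": {"plan": [0.35, 0, 0, -0.2, 0, 0, 0, 0.35, 0, 0, -0.4, 0, 0, 0, 0.35, 0, 0, -0.5, 0, 0, 0, 0.35, 0, 0, -0.5, 0, 0, 0, 0.35, 0, 0, -0.8, 0, 0, 0, 0.35, 0, 0, -0.9, 0, 0, 0, 0.35, 0, 0, -0.9, 0, 0, 0, 0.35, 0, 0, -0.9, 0, 0, 0, 0.35, 0, 0, -0.9, 0, 0, 0, 0.35, 0.9, 0, -0.5, 0, 0, 0, 0.35, 0.9, 0, -0.5, 0, 0, 0, 0.35, 0.9, 0, 0, 0, 0, 0, 0.35, 0.9, 0, 0, 0, 0, 0, 0.35, 0.9, 0, 0, 0, 0, 0, 0.35, 0.9, 0, 0, 0, 0, 0, 0.35, 0.9, 0, 0, 0, 0, 0, 0.35, 0.9, 0, 0, 0, 0, 0, 0.35, 0.9, 0, 0, 0, 0, 0, 0.35, 0.9, 0, 0, 0, 0, 0, 0.35, 0.9, 0, 0, 0, 0, 0]}}

```text
t: 10.7
tool_pos: [593.8, 143.7, 218.2]
tool_rot: [[0.184, 0.983, 0.001], [0.983, -0.184, 0.0], [0.001, 0.001, -1.0]]
wrist_force: [0.2, -1.2, -0.0]
finger_gap: 29.7
grasp_force: 0.0
```

```bash
python3 - <<'E'
from h import *
import cv2
cv2.imwrite('pics/t3.png',cv2.resize(get_image('top')[145:245,190:320],None,fx=6,fy=6,interpolation=cv2.INTER_CUBIC))
cv2.imwrite('pics/s3.png',cv2.resize(get_image('side')[120:240,180:340],None,fx=5,fy=5,interpolation=cv2.INTER_CUBIC))
E
```

```text
(no output)
```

View pics/t3.png

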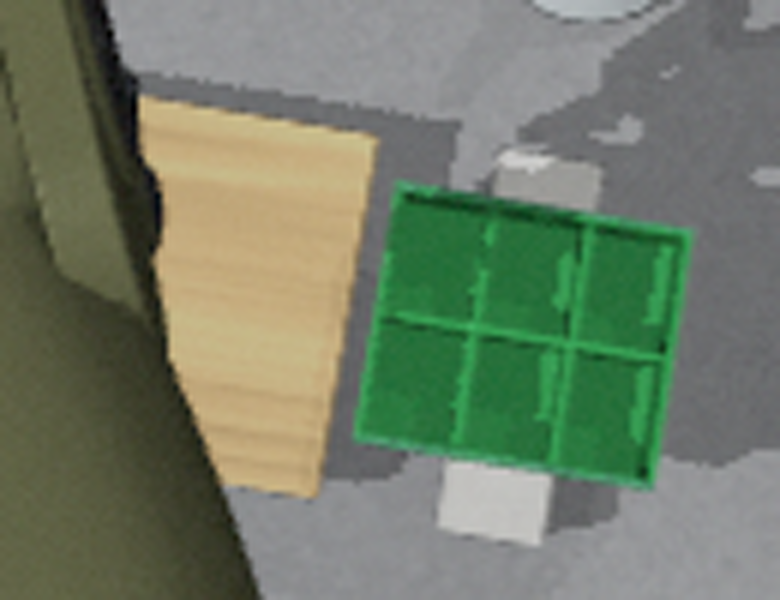

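View pics/s3.png

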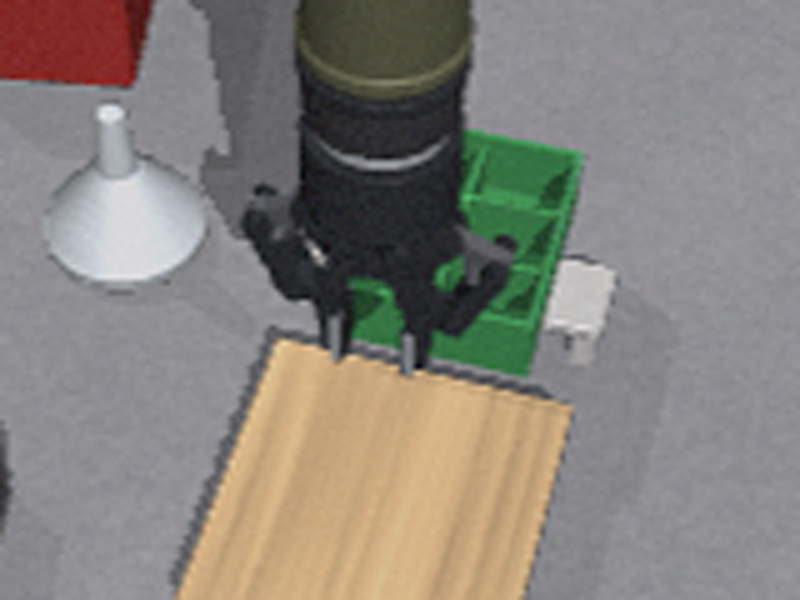

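The tray stands on the slat alone, clear of the board, with the slat showing at both ends. Its rim corners are (397,182), (693,231), (653,489) and (357,441). I'll check it numerically.

```bash
python3 - <<'E'
from h import *
P=np.array([px("top",190+(x+.5)/6-.5,145+(y+.5)/6-.5,92) for x,y in((397,182),(693,231),(653,489),(357,441))])
v=P[2]+P[3]-P[0]-P[1];w=P[1]+P[2]-P[0]-P[3];c=P.mean(0)
y=np.array([.184,.983]);print(c,"across err",(c-[556.4,-52.2])@y,(c-[557.3,-53.5])@y,"len",np.linalg.norm(np.roll(P,-1,0)-P,axis=1).round(1),np.degrees(np.arctan2(w[1],w[0])),np.degrees(np.arctan2(v[1],v[0])))
E
```

```text
[558.86798917 -52.35820478] across err 0.29859470344853273 1.4108947034485342 len [149.1 129.4 147.5 129.9] -100.49207290574161 169.76562815378372
```

Centred to within about 1 mm and square to within 0.5°. The robot is clear, so I'll hand in.

```bash
python3 -c "
from cell import *
print(hand_in())"
```

```text
the job is handed in; nothing more can be done
None
```

The tray was slid across onto the drip stand and handed in: it rests on the slat alone, clear of the board, centred across the slat to about 1 mm and square to within about 0.5° by the top camera; mid-slide the wrist force showed its weight briefly on the gripper (up to about 0.5 mm of lift).

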